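# Two-button interlock reset

## Robot

A 7-joint arm with a two-finger parallel gripper is mounted at the origin on a cart in front of the work surface, level with it; the furniture and walls round the work are solid. World frame = base frame: x ahead of the robot, y to its left, z up, the work surface at z = 0. Lengths are in m, angles in rad, forces in N, time in s.
With the tool pointing down it reaches from about 0.425 to 0.925 m from the base axis. Payload 6.8 kg.
Tool frame: the origin (TCP) lies where the fingers leave the gripper's body, on its centre line; the fingertips stand 73 mm ahead of it and the grasp point (between the pads) lies 54 mm ahead of it; z points along the fingers, y is the direction in which the jaws open and shut (so a half turn about z gives the same grasp; the last joint's range is limited). The gripper opens to 85 mm and grips with 20 to 120 N. Pads are 22 mm wide; open, the fingers measure 114 mm over their backs; the gripper's body (76 mm by 85 mm) begins 54 mm behind the grasp point. The pads swing forward as they close: fully open they stand 13 mm farther back than shut.
Start: joints at [-1.394, 0.477, 0.022, 1.555, -0.011, 1.109, -0.083], TCP at [0.19, 0.648, 0.304] pointing down, gripper open.
Joint ranges: [-2.96, 2.96], [-0.34, 2.1], [-1.41, 1.46], [0.24, 2.44], [-1.37, 4.51], [0.17, 1.92], [-2.96, 2.96]. Speed limits (rad/s): [2.39, 2.39, 3.14, 3.14, 3.14, 3.14, 3.14].

## Interface

Orientations are given as a rotation vector (axis times angle).
In Python, from bench import r gives the robot as it stands.
- The arm moves only by the shell command python3 -m handwheel 'ROWS' [FORCE]. ROWS is JSON, a list that holds one entry, the list of rows, each a list of 7 numbers: the shift along the world's x, y, z in m, then the turn, a rotation vector about the world's x, y, z in rad, then the finger opening in m, from 0 to 0.0854. A call has 1 to 10 rows; each row shifts and turns the commanded pose from where the row before left it; what a row does not reach is not made up. A row lasts 1/12 s, in which the tool goes at most 41.7 mm and 7.16 degrees, less where a joint would pass 70% of its speed; a pose out of reach is approached as far as the arm can. A call is refused whole if a number of a shift passes 0.0417 or a number of a turn 0.125, either way. A call with a gripper value outside its range is refused whole. The fingers move at their own pace and stop on an object; FORCE is the grip in N (left out, the last holds). Time passes only in rows, so rows that do not move let the fingers close. It gives the time, the measured TCP pose, the force and the opening at its end, in the units of the state.
- r.get_obs(): the state, without advancing time (a new reading comes with each control period).
- r.grab_frame(name): name is "scene" or "side" or "wrist"; returns (picture, depth): 420x560x3 uint8, red, green, blue; 420x560 float32, m along the optical axis (not along the pixel's ray), 0 where there is no reading.
- r.get_calibration(name): a dict with "vertical_fov" (degrees; the focal length in pixels is half the picture's height over the tangent of half this angle, whatever the lens; pixels are square), "cx", "cy" (the principal point, pixels), "k1" (the pictures are not rectified: a ray, as slopes to the right and down, at radius r is drawn at 1 + k1 r^2 times it, then the intrinsics apply), "R" (3x3) and "t" (3): a world point X has camera coordinates R X + t; the wrist camera has in their place "T_tool_cam" (4x4, takes a point from camera to tool coordinates, whose origin is the TCP and whose axes are the flange's). Camera axes: x right, y down, z forward; pixel columns grow to the right and rows downward; lengths in m; the calibration is good to about 2 mm. A picture is of the moment at which its call begins: read the wrist's pose just before it. get_calibration takes no time and is no camera call.
- r.hand_in(): hands the job in, once; it reports no verdict.
Trained networks look in the newest picture that a camera, given by its name, has taken for a name from the list of things; names that differ only in an ending like _2 or _b are one class to them, and where a whole thing is asked for, a point or a joint stands for the part that bears it (a point fixed in the world has none). Each returns a list of dicts, best first, with "p" (0 to 1); they miss things now and then, are a little off and sometimes report something else, mostly with a low value. They report only what shows in the picture. A call takes as long as a camera call. They do not tell look-alikes from the thing itself.
- r.masks_of(label, camera): "pixels" (420x560 bool, what is visible of it) and "at" ([column, row] in pixels, amid what is visible of it).
The state is a dict: "clock": time; "joints": joint angles; "qvel": joint speeds; "tau": joint torques, N m; "tcp_pos": TCP position; "orientation": TCP orientation; "contact_force": force on the tool from outside, world axes, zero at the start; "moment": the same for the moment, N m; "grip_width": finger opening in m.
Only numpy, scipy, OpenCV 4.12 (cv2) and the standard library are available. Lean on these libraries where they do the work, as an engineer would, in place of code of your own. Each camera call takes 0.05 s, during which the arm holds its last target.

## Task

Reset the laser interlock: push the clear guard on the reset station all the way back by its upright rib, then press the two large round buttons together, one fingertip on each, and hold both fully down for two full seconds before letting them up. Never press one large button alone, do not press the small test key at the front, and leave the guard open. It is all done by pushing and pressing: nothing is picked up, and the things standing round the station stay where they are.

Things in the scene. Friction and masses are not known exactly. Their poses are not given: they have to be found in the camera images.
- reset_station: Reset station, fixed: grey box 170 (x) x 150 (y) mm, top panel 45 mm above the table. Origin on the table under it, 80 mm from its back face, 90 mm from its front; z up, +x to its back, away from the robot, +y to its left. On top: two round black buttons side by side under a clear guard, a small test key in front of them, and guard rails at y = +-67 mm, up to 68 mm above the table.
- left_button_top (a point): Centre of the top of the left button: flat black cap, 28 mm in diameter, at station x = -20, y = +30 mm, top 55 mm above the table (10 mm above the panel). The two buttons are 60 mm apart centre to centre.
- right_button_top (a point): The same for the right button, at station x = -20, y = -30 mm.
- test_key_top (a point): Centre of the top of the small test key, a cap 12 mm in diameter at station x = -70, y = 0, top 51 mm above the table. Not to be pressed.
- guard_rib (a point): Middle of the top edge of the front face of the guard's push rib, a dark upright bar 90 mm along station y, 7 mm thick, top 86 mm above the table, on the clear guard plate (64 x 122 x 4 mm, top 62 mm above the table; 42 mm of it lie in front of that face). Push this face to station +x with fingertips 62 to 86 mm above the table. Guard shut: face at station x = -9.5 mm.
- guard (a joint): Guard slide in m: 0 shut, covering both buttons; grows as it slides to station +x; 0.060 at its back stop, where the plate's front edge is at station x = 8 mm and both buttons are bare. Starts at 0 to 0.010. About 2 N of sliding friction; stays where it is left.
- left_button (a joint): Left button stroke in m: 0 up, 0.007 fully down. Spring: 1.5 N at first, 5 N at the bottom; it comes up by itself.
- right_button (a joint): Right button stroke in m, the same as the left.
- test_key (a joint): Test key stroke in m: 0 up, 0.003 fully down; starts to move at about 1 N.
- post_holder_a: Loose bystander near the station: shorter black post holder with a side thumbscrew, 32x47x61 mm (x, y, z); origin under its middle, on the table, z up.
- collet_knob: Loose bystander near the station: small stepped pale knob, 28x28x26 mm (x, y, z); origin under its middle, on the table, z up.
- lens_tube: Loose bystander near the station: black lens tube standing on end, 30x30x45 mm (x, y, z); origin under its middle, on the table, z up.
- power_head: Loose bystander near the station: round black sensor head on edge with a short stem, 24x60x80 mm (x, y, z); origin under its middle, on the table, z up.
- post_holder_b: Loose bystander near the station: taller black post holder with a side thumbscrew, 32x47x86 mm (x, y, z); origin under its middle, on the table, z up.
- beam_block: Loose bystander near the station: black finned beam block, 26x50x58 mm (x, y, z); origin under its middle, on the table, z up.
Not all that is in view belongs to the job. There is more than one size of the reset_station; the job needs the largest.

How it is judged:
By the outcome, as a careful person would: the job done as asked, in the order asked, and still so for the second after the job is handed in, with the robot touching nothing.
It also fails if it takes over 40 s, if anything falls off the work surface, if the arm or the gripper's body presses on something with over 40 N, if the wrist force passes 120 N, or if a joint passes its speed limit or range.

## Working session

There is one attempt and no reset: what is moved stays moved. The work goes in short steps, Python scripts to look and compute and a shell command to move; the robot and the scene stay as the last step left them, time stands still between calls to the robot, and variables do not carry over. Pictures are saved under pics/ and viewed, and the job is handed in when it is done.

```bash
mkdir -p pics; ls; cat > h.py <<'E'
import numpy as np, cv2
from bench import r
def save(n,img): cv2.imwrite('pics/'+n+'.png',cv2.cvtColor(img,cv2.COLOR_RGB2BGR))
def f_of(c): return 210/np.tan(np.radians(c['vertical_fov'])/2)
def world(cam,depth,obs=None):
    c=r.get_calibration(cam); f=f_of(c)
    v,u=np.mgrid[0:420,0:560].astype(float)
    K=np.array([[f,0,c['cx']],[0,f,c['cy']],[0,0,1]])
    x=(u-c['cx'])/f; y=(v-c['cy'])/f; a,b=x.copy(),y.copy()
    for _ in range(20):
        s=1+c['k1']*(a*a+b*b); a=x/s; b=y/s
    P=np.stack([a*depth,b*depth,depth],-1)
    if 'R' in c:
        return (P-np.array(c['t']))@np.array(c['R'])
    T=np.array(c['T_tool_cam']); R=cv2.Rodrigues(np.array(obs['orientation'],float))[0]
    P=P@T[:3,:3].T+T[:3,3]
    return P@R.T+np.array(obs['tcp_pos'])
E
python3 - <<'E'
from h import *
o=r.get_obs(); print(o)
for n in ['scene','side','wrist']:
    p,d=r.grab_frame(n); save(n+'0',p); np.save(n+'0.npy',d)
    c=r.get_calibration(n); print(n,c)
E
```

```text
pics
{'clock': 0.0, 'joints': array([-1.39409346,  0.47780643,  0.02234849,  1.55646086, -0.01151068,
        1.10931734, -0.0831037 ]), 'qvel': array([-0.00304614, -0.00126984,  0.0004485 , -0.00079682,  0.00044221,
        0.00100774, -0.00092802]), 'tau': array([-2.63497677e-04, -5.96465492e+01,  1.60802275e+00, -2.81196839e+01,
        1.25496447e-02,  9.39669320e-03, -9.92920860e-06]), 'tcp_pos': array([0.18953008, 0.64735645, 0.30291756]), 'orientation': array([-4.45829818e-01, -3.10966323e+00,  2.92014348e-03]), 'contact_force': array([0.77132081, 0.76249065, 0.12917006]), 'moment': array([-0.02183446,  0.030636  , -0.03464573]), 'grip_width': 0.08559128356911068}
scene {'vertical_fov': 47.72709787261781, 'cx': 282.2794624045591, 'cy': 213.22759744674602, 'k1': 0.03074538134403129, 'R': array([[-0.65678394, -0.75388246, -0.01720718],
       [-0.54933863,  0.49396792, -0.67396051],
       [ 0.5165868 , -0.43319387, -0.73856696]]), 't': array([0.11337971, 0.52740611, 0.69871973])}
side {'vertical_fov': 49.90085612839428, 'cx': 279.89724402689757, 'cy': 201.2697838513544, 'k1': -0.09275215443208502, 'R': array([[-0.92774506, -0.37261993, -0.02105948],
       [-0.11963578,  0.35036904, -0.92893962],
       [ 0.35352   , -0.85929967, -0.36963183]]), 't': array([0.37922365, 0.27670768, 0.55595171])}
wrist {'vertical_fov': 67.97405740425873, 'cx': 278.76349264449215, 'cy': 208.618223243226, 'k1': -0.010512038964674867, 'T_tool_cam': array([[ 1.67949566e-03, -9.46670944e-01, -3.22197616e-01,
         8.40305186e-02],
       [ 9.99998380e-01,  1.38148658e-03,  1.15357691e-03,
         1.67242033e-04],
       [-6.46946058e-04, -3.22199032e-01,  9.46671731e-01,
        -6.96359180e-02],
       [ 0.00000000e+00,  0.00000000e+00,  0.00000000e+00,
         1.00000000e+00]])}
```

View pics/scene0.png

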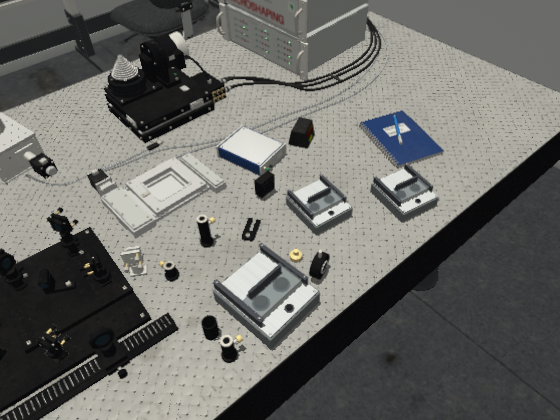

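View pics/side0.png

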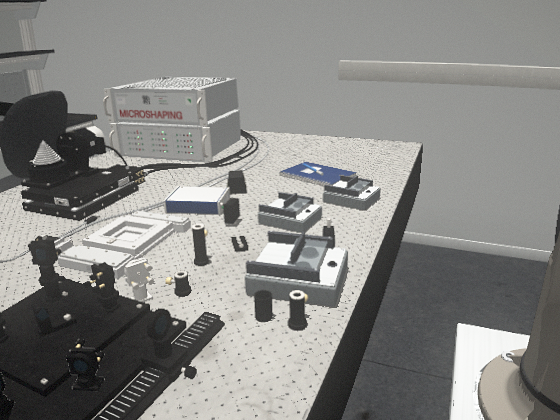

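View pics/wrist0.png

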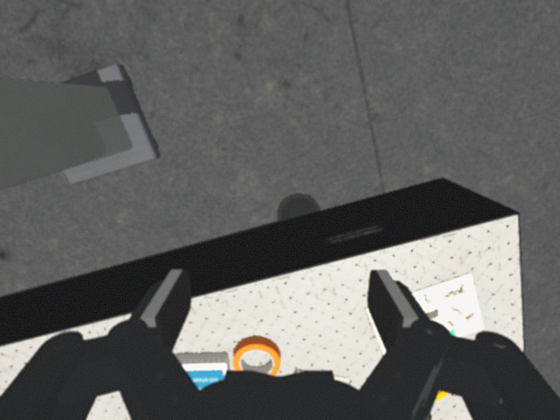

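The scene shows three candidate stations: A at (267,293), B at (319,202) and C at (405,188). A looks the largest, with its test key at (289,308) and rib at (250,275). I'll check sizes using depth and a close crop.

```bash
python3 - <<'E'
from h import *
p,d=r.grab_frame('scene'); W=world('scene',d)
save('cropA',cv2.resize(p[190:370,130:370],None,fx=3.3,fy=3.3,interpolation=cv2.INTER_CUBIC))
ms=r.masks_of('reset_station','scene')
for m in ms:
    q=W[m['pixels']&(d>0)]
    z=q[:,2]; print(m['p'],m['at'],len(q),np.percentile(z,[2,50,98]).round(4))
    t=q[(z>0.035)]
    if len(t)>20:
        rc=cv2.minAreaRect((t[:,:2]*1000).astype(np.float32)); print(rc)
for lab in ['left_button_top','test_key_top','guard_rib','guard','left_button']:
    for m in r.masks_of(lab,'scene')[:4]:
        q=W[m['pixels']&(d>0)]; print(lab,round(m['p'],2),m['at'],len(q),np.median(q,0).round(4) if len(q) else None)
for lab in ['post_holder_a','collet_knob','lens_tube','power_head','post_holder_b','beam_block']:
    for m in r.masks_of(lab,'scene')[:4]:
        q=W[m['pixels']&(d>0)]; print(lab,round(m['p'],2),m['at'],len(q),np.median(q,0).round(4) if len(q) else None, q[:,2].max().round(3))
print(W[330:420:30,200:420:40,2].round(4))
E
```

```text
0.97 [319.7, 204.8] 2351 [0.0019 0.0322 0.0604]
((564.09130859375, -459.9134521484375), (108.16392517089844, 123.00076293945312), 82.95664978027344)
0.68 [267.9, 296.6] 6164 [0.007  0.0444 0.0824]
((444.56414794921875, -192.42864990234375), (170.37596130371094, 149.50912475585938), 6.459264755249023)
0.66 [405.3, 192.0] 2286 [0.0029 0.0322 0.0602]
((448.3216857910156, -645.3388061523438), (107.59357452392578, 123.70488739013672), 80.13752746582031)
guard_rib 0.95 [322.6, 196.7] 552 [ 0.5518 -0.4588  0.0453]
guard_rib 0.79 [409.4, 187.1] 491 [ 0.4378 -0.6458  0.0451]
guard_rib 0.7 [267.4, 288.4] 1585 [ 0.4311 -0.1934  0.0609]
guard_rib 0.64 [263.2, 184.2] 383 [ 0.6879 -0.3916  0.0432]
guard 0.96 [269.7, 286.2] 1570 [ 0.4317 -0.1934  0.061 ]
guard 0.95 [408.8, 188.4] 546 [ 0.4369 -0.6447  0.045 ]
guard 0.83 [323.4, 200.4] 526 [ 0.5512 -0.4588  0.0454]
guard 0.19 [294.0, 256.0] 100 [ 0.4862 -0.314   0.012 ]
post_holder_a 0.8 [204.5, 229.5] 378 [ 0.656  -0.1893  0.0513] 0.087
post_holder_a 0.59 [228.9, 347.1] 426 [ 0.3941 -0.0604  0.0402] 0.062
post_holder_a 0.51 [264.2, 185.2] 410 [ 0.6882 -0.3919  0.0427] 0.06
collet_knob 0.53 [294.8, 255.6] 100 [ 0.4868 -0.314   0.0121] 0.027
lens_tube 0.61 [211.3, 326.6] 345 [ 0.4586 -0.0627  0.0274] 0.048
power_head 0.73 [320.3, 264.0] 376 [ 0.4167 -0.3176  0.0476] 0.079
post_holder_b 0.8 [204.5, 229.5] 378 [ 0.656  -0.1893  0.0513] 0.087
post_holder_b 0.59 [228.9, 347.1] 426 [ 0.3941 -0.0604  0.0402] 0.062
post_holder_b 0.51 [264.2, 185.2] 410 [ 0.6882 -0.3919  0.0427] 0.06
beam_block 0.73 [262.4, 186.1] 421 [ 0.6885 -0.3928  0.0426] 0.06
beam_block 0.72 [228.5, 347.5] 432 [ 0.3943 -0.0605  0.0408] 0.062
[[-2.500e-03 -2.000e-04  3.770e-02 -2.300e-03 -1.747e-01 -8.677e-01]
 [ 8.000e-04  2.700e-03 -2.400e-03 -1.449e-01 -8.655e-01 -8.794e-01]
 [-1.500e-03 -1.000e-03 -1.186e-01 -8.768e-01 -8.813e-01 -8.777e-01]]
```

View pics/cropA.png

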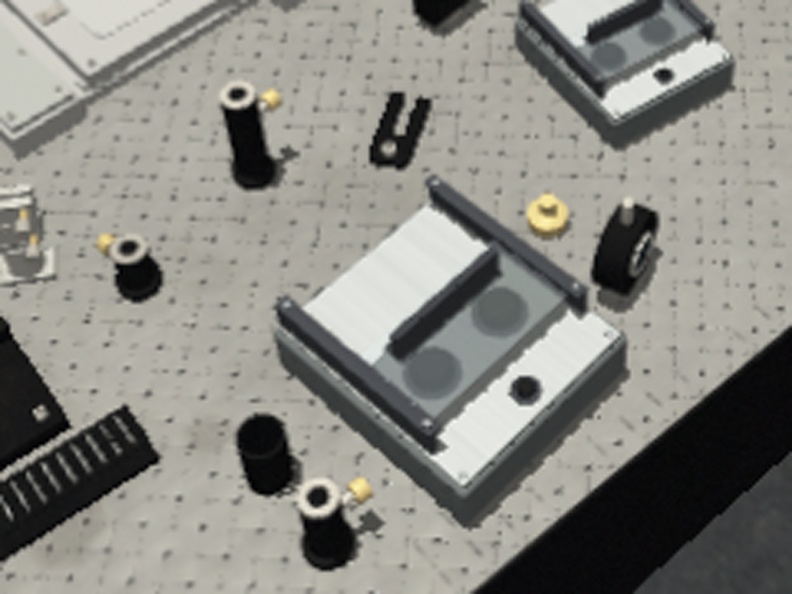

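Station A measures 170 × 149.5 mm, so it is the right one; B and C measure about 123 × 108 mm. Next I'll refine its pose and check heights along the approach path.

```bash
python3 - <<'E'
from h import *
o=r.get_obs()
for cam in ['scene','side']:
    d=np.load(cam+'0.npy'); W=world(cam,d); img=cv2.imread('pics/'+cam+'0.png')
    ok=d>0; X,Y,Z=W[...,0],W[...,1],W[...,2]
    B=ok&(X>.33)&(X<.56)&(Y>-.30)&(Y<-.09)
    for lo,hi,nm in [(.038,.05,'panel'),(.064,.072,'rails'),(.078,.092,'rib'),(.057,.0645,'plate')]:
        m=B&(Z>lo)&(Z<hi); n,l,s,c=cv2.connectedComponentsWithStats(m.astype(np.uint8))
        for i in range(1,n):
            if s[i,4]>60:
                q=W[l==i]; print(cam,nm,s[i,4],q.mean(0).round(4),[np.round(v,2) for v in cv2.minAreaRect((q[:,:2]*1000).astype(np.float32))])
    # tall stuff near path
    for y0 in np.arange(-.35,.8,.1):
        m=ok&(Y>y0)&(Y<y0+.1)&(X>.1)&(X<.6)&(Z<1)
        if m.any(): print(cam,'y',round(y0,2),'maxz',Z[m].max().round(3))
R=cv2.Rodrigues(o['orientation'])[0]; print(R.round(4))
E
```

```text
scene panel 1146 [ 0.4996 -0.1948  0.0434] [array([ 501.08, -195.35]), array([ 55.73, 117.78]), np.float64(5.02)]
scene panel 1621 [ 0.3916 -0.1877  0.0432] [array([ 444.05, -192.81]), array([168.83, 149.43]), np.float64(5.67)]
scene rails 242 [ 0.4634 -0.2566  0.0664] [array([ 465.01, -256.57]), array([135.01,  11.62]), np.float64(5.87)]
scene rails 85 [ 0.443  -0.1915  0.0682] [array([ 443.44, -193.42]), array([ 9.14, 88.5 ]), np.float64(1.92)]
scene rails 297 [ 0.4501 -0.1277  0.0665] [array([ 453.42, -127.9 ]), array([135.3,  11.4]), np.float64(5.41)]
scene rib 174 [ 0.4452 -0.1917  0.0831] [array([ 446.06, -193.42]), array([ 8.72, 91.3 ]), np.float64(5.54)]
scene plate 1283 [ 0.4262 -0.1953  0.0605] [array([ 432.92, -197.66]), array([ 66.67, 126.  ]), np.float64(4.47)]
scene y -0.35 maxz 0.08
scene y -0.25 maxz 0.088
scene y -0.15 maxz 0.085
scene y -0.05 maxz 0.06
scene y 0.05 maxz 0.108
scene y 0.15 maxz 0.042
scene y 0.25 maxz 0.022
side panel 617 [ 0.5045 -0.2133  0.0443] [array([ 505.99, -211.39]), array([57.43, 92.57]), np.float64(5.01)]
side panel 1404 [ 0.4086 -0.1693  0
[... 394 characters left out ...]
t64(5.61)]
side rails 293 [ 0.4529 -0.1271  0.0665] [array([ 455.47, -127.94]), array([136.52,  13.1 ]), np.float64(5.66)]
side rib 122 [ 0.4477 -0.1884  0.0834] [array([ 448.94, -193.58]), array([ 6.98, 89.52]), np.float64(6.02)]
side plate 883 [ 0.4353 -0.204   0.061 ] [array([ 462.54, -201.8 ]), array([134.58, 118.36]), np.float64(5.47)]
side plate 272 [ 0.454  -0.1242  0.0608] [array([ 455.1, -124.3]), array([135.86,   7.44]), np.float64(6.89)]
side y -0.35 maxz 0.08
side y -0.25 maxz 0.086
side y -0.15 maxz 0.084
side y -0.05 maxz 0.06
side y 0.05 maxz 0.108
side y 0.15 maxz 0.02
[[-9.597e-01  2.810e-01  0.000e+00]
 [ 2.810e-01  9.597e-01  1.000e-04]
 [ 0.000e+00  1.000e-04 -1.000e+00]]
```

```bash
python3 -m handwheel '[[[0.028,-0.03,0,0,0,0.02,0.048],[0.028,-0.03,0,0,0,0.02,0.048],[0.028,-0.03,0,0,0,0.02,0.048],[0.028,-0.03,0,0,0,0.02,0.048],[0.028,-0.03,0,0,0,0.02,0.048],[0.028,-0.03,0,0,0,0.02,0.048],[0.028,-0.03,0,0,0,0.02,0.048],[0.028,-0.03,0,0,0,0.02,0.048],[0.028,-0.03,0,0,0,0.02,0.048],[0.028,-0.03,0,0,0,0.02,0.048]]]' 40
python3 -m handwheel '[[[0,-0.035,0,0,0,0.0183,0.048],[0,-0.035,0,0,0,0.0183,0.048],[0,-0.035,0,0,0,0.0183,0.048],[0,-0.035,0,0,0,0.0183,0.048],[0,-0.035,0,0,0,0.0183,0.048],[0,-0.035,0,0,0,0.0183,0.048],[0,-0.035,0,0,0,0.0183,0.048],[0,-0.035,0,0,0,0.0183,0.048],[0,-0.035,0,0,0,0.0183,0.048],[0,-0.035,0,0,0,0.0183,0.048]]]'
python3 -c "
from h import *
o=r.get_obs();print(o);print(cv2.Rodrigues(o['orientation'])[0].round(4))"
```

```text
clock: 1.63
tcp_pos: [0.4707, 0.3462, 0.3043]
orientation: [0.131, 3.138, 0.001]
contact_force: [0.7, 0.8, 0.4]
grip_width: 0.0477
clock: 2.47
tcp_pos: [0.4694, -0.0038, 0.3043]
orientation: [-0.156, 3.137, 0.001]
contact_force: [0.8, 0.5, -0.4]
grip_width: 0.0481
{'clock': 2.4667, 'joints': array([-0.38266542,  0.13096383,  0.2841663 ,  2.04520423, -0.04476846,
        0.97021583,  1.59447159]), 'qvel': array([ 0.59553143, -0.01757937,  0.32741038,  0.03046088, -0.04303018,
       -0.00960892,  1.15375593]), 'tau': array([ -3.941174  , -33.78118157,   0.41549033, -25.14057577,
         0.05871594,   0.17880621,  -1.58107258]), 'tcp_pos': array([ 0.46937412, -0.0038237 ,  0.30427008]), 'orientation': array([-1.55718970e-01,  3.13687546e+00,  5.56869405e-04]), 'contact_force': array([ 0.7759066 ,  0.45997355, -0.35963404]), 'moment': array([-0.01902399, -0.0333567 ,  0.02854519]), 'grip_width': 0.04814297167870426}
[[-9.951e-01 -9.900e-02  8.000e-04]
 [-9.900e-02  9.951e-01  4.000e-04]
 [-9.000e-04  3.000e-04 -1.000e+00]]
```

```bash
python3 -m handwheel '[[[-0.01,-0.032,0,0,0,0,0.048],[-0.01,-0.032,0,0,0,0,0.048],[-0.01,-0.032,-0.01,0,0,0,0.048],[-0.01,-0.032,-0.015,0,0,0,0.048],[-0.01,-0.032,-0.015,0,0,0,0.048],[-0.01,-0.032,-0.014,0,0,0,0.048],[0,0,0,0,0,0,0.048],[0,0,0,0,0,0,0.048]]]'
python3 - <<'E'
from h import *
o=r.get_obs(); p,d=r.grab_frame('wrist'); save('w1',p); W=world('wrist',d,o)
print(o['tcp_pos'],o['joints'].round(2)); 
a=np.radians(5.6);xs=np.array([np.cos(a),np.sin(a)]);ys=np.array([-xs[1],xs[0]]);O=np.array([.450,-.1925])
X,Y,Z=W[...,0],W[...,1],W[...,2]; B=(d>0)&(X>.33)&(X<.56)&(Y>-.30)&(Y<-.09)
for lo,hi,nm in [(.038,.05,'panel'),(.064,.072,'rails'),(.078,.092,'rib'),(.057,.0645,'plate')]:
    m=B&(Z>lo)&(Z<hi); n,l,s,c=cv2.connectedComponentsWithStats(m.astype(np.uint8))
    for i in range(1,n):
        if s[i,4]>100:
            q=W[l==i]; e=q[:,:2]-O; print(nm,s[i,4],q.mean(0).round(4),[np.round(v,2) for v in cv2.minAreaRect((q[:,:2]*1000).astype(np.float32))],np.percentile(e@xs,[1,99]).round(4),np.percentile(e@ys,[1,99]).round(4))
E
```

```text
clock: 3.13
tcp_pos: [0.4085, -0.1958, 0.2495]
orientation: [0.147, -3.137, 0.0]
contact_force: [0.7, -0.2, -0.8]
grip_width: 0.0481
[ 0.40852132 -0.19576066  0.24947468] [-0.08  0.18  0.44  2.15 -0.11  0.83  2.09]
panel 7602 [ 0.3832 -0.2009  0.0441] [array([ 384.32, -200.86]), array([ 44.76, 148.85]), np.float64(6.0)] [-0.0875 -0.0446] [-0.074  0.07 ]
panel 4171 [ 0.4999 -0.1861  0.0446] [array([ 500.34, -186.54]), array([ 53.39, 101.4 ]), np.float64(5.68)] [0.0249 0.0763] [-0.0458  0.0481]
rails 943 [ 0.4353 -0.2608  0.0675] [array([ 438.2 , -260.68]), array([77.98, 10.36]), np.float64(5.87)] [-0.0568  0.0178] [-0.0716 -0.0618]
rails 913 [ 0.4211 -0.132   0.0675] [array([ 423.71, -131.66]), array([75.43, 10.33]), np.float64(5.95)] [-0.0576  0.0162] [0.0581 0.068 ]
rails 412 [ 0.4444 -0.1958  0.0678] [array([ 443.43, -194.54]), array([ 4.22, 89.17]), np.float64(5.15)] [-0.0076 -0.005 ] [-0.0454  0.0421]
rib 1080 [ 0.4463 -0.1942  0.084 ] [array([ 447.43, -194.25]), array([ 7.73, 89.35]), np.float64(6.16)] [-0.0064  0.0007] [-0.0448  0.0418]
plate 6942 [ 0.4248 -0.197   0.0617] [array([ 432.94, -196.  ]), array([ 63.85, 122.58]), np.float64(6.34)] [-0.0483  0.0088] [-0.0618  0.0581]
plate 185 [ 0.4641 -0.1901  0.0615] [array([ 464.02, -189.99]), array([ 3.14, 87.74]), np.float64(7.0)] [0.0125 0.0159] [-0.0422  0.0444]
```

View pics/w1.png

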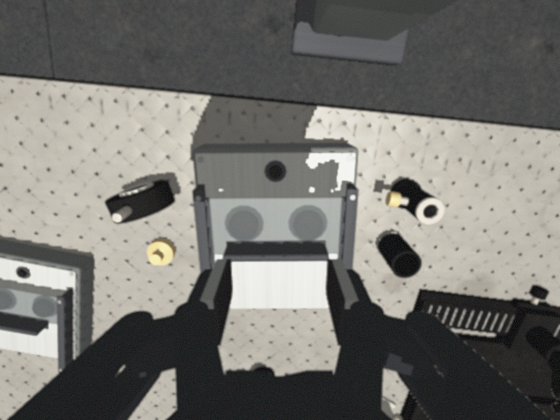

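```bash
python3 - <<'E'
from h import *
o=r.get_obs(); p,d=r.grab_frame('wrist'); W=world('wrist',d,o)
R=cv2.Rodrigues(o['orientation'])[0]; T=(W-o['tcp_pos'])@R
m=(d>0)&(T[...,2]<.09)&(abs(T[...,0])<.04)
for s in (1,-1):
    q=T[m&(s*T[...,1]>0)]
    print(s,len(q),np.percentile(q[:,2],[50,95,99,100]).round(4))
    t=q[q[:,2]>np.percentile(q[:,2],99)-.006]; print(np.percentile(t,[1,50,99],axis=0).round(4))
E
```

```text
1 20002 [-0.0006  0.0448  0.0614  0.0706]
[[-0.0097  0.0244  0.0555]
 [ 0.008   0.0254  0.0607]
 [ 0.0124  0.0378  0.0701]]
-1 19743 [-0.0003  0.0452  0.0617  0.0708]
[[-0.0093 -0.0366  0.0559]
 [ 0.0078 -0.0243  0.0611]
 [ 0.0124 -0.0232  0.0703]]
```

Buttons, rib and station agree with the model, and the tips measure about 70 mm ahead of the TCP at y = ±31 mm. I'll descend in front of the rib with tips at about 72 mm.

```bash
python3 -m handwheel '[[[0,-0.0015,-0.0215,0,0,0,0.048],[0,0,-0.0215,0,0,0,0.048],[0,0,-0.0215,0,0,0,0.048],[0,0,-0.0215,0,0,0,0.048],[0,0,-0.0215,0,0,0,0.048],[0,0,0,0,0,0,0.048]]]'
python3 -m handwheel '[[[0.01,0.001,0,0,0,0,0.048],[0.01,0.001,0,0,0,0,0.048],[0.01,0.001,0,0,0,0,0.048],[0.01,0.001,0,0,0,0,0.048],[0.01,0.001,0,0,0,0,0.048]]]'
python3 - <<'E'
from h import *
p,d=r.grab_frame('side'); save('s1',p[180:360,180:420].repeat(3,0).repeat(3,1))
E
```

```text
clock: 3.73
tcp_pos: [0.409, -0.1935, 0.14]
orientation: [0.159, -3.133, -0.003]
contact_force: [-0.7, 0.9, 0.1]
grip_width: 0.0481
clock: 4.15
tcp_pos: [0.4612, -0.1904, 0.1433]
orientation: [-0.155, 3.137, -0.0]
contact_force: [-2.3, 0.5, 1.7]
grip_width: 0.0483
```

View pics/s1.png

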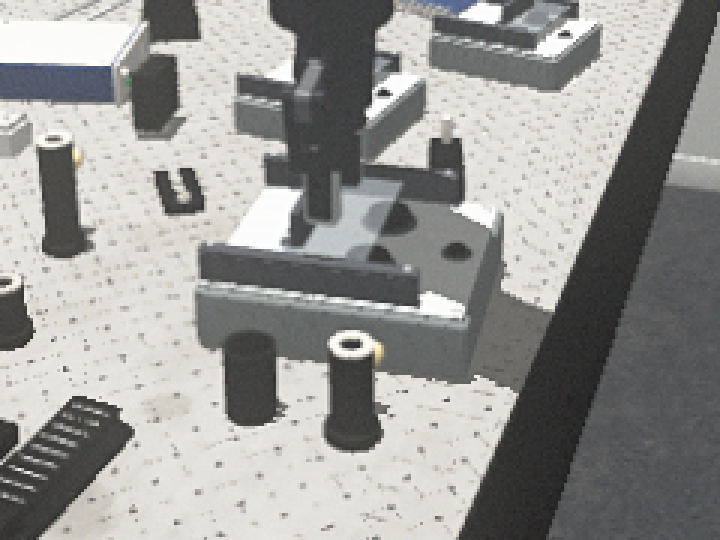

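The guard slides; the fingers push the rib and the buttons are half bare. Continuing to the stop.

```bash
python3 -m handwheel '[[[0.008,0.0007,0,0,0,0,0.048],[0.008,0.0007,0,0,0,0,0.048],[0.006,0.0005,0,0,0,0,0.048],[0.002,0.0002,0,0,0,0,0.048],[0.002,0.0002,0,0,0,0,0.048],[0,0,0,0,0,0,0.048]]]'
python3 -m handwheel '[[[0.002,0.0002,0,0,0,0,0.048],[0.002,0.0002,0,0,0,0,0.048],[0,0,0,0,0,0,0.048]]]'
```

```text
clock: 4.7
tcp_pos: [0.4861, -0.1884, 0.1424]
orientation: [-0.154, 3.137, -0.0]
contact_force: [-1.1, 0.6, 0.1]
grip_width: 0.0477
clock: 4.95
tcp_pos: [0.4898, -0.1881, 0.1424]
orientation: [-0.154, 3.138, -0.0]
contact_force: [-0.6, 0.5, -0.8]
grip_width: 0.0483
```

```bash
python3 -m handwheel '[[[0.002,0.0002,0,0,0,0,0.048],[0.001,0.0001,0,0,0,0,0.048],[0,0,0,0,0,0,0.048]]]'
python3 -m handwheel '[[[0.002,0.0002,0,0,0,0,0.048],[0.001,0.0001,0,0,0,0,0.048],[0,0,0,0,0,0,0.048]]]'
```

```text
clock: 5.2
tcp_pos: [0.4919, -0.1878, 0.1423]
orientation: [0.154, -3.136, -0.0]
contact_force: [-4.6, -0.7, 2.8]
grip_width: 0.0482
clock: 5.45
tcp_pos: [0.4924, -0.1878, 0.142]
orientation: [0.153, -3.131, -0.003]
contact_force: [-12.1, -0.6, 8.9]
grip_width: 0.0482
```

The force jumped to 12 N at the stop, so the guard should be fully back. I'll retreat over the buttons and check.

```bash
python3 -m handwheel '[[[-0.01,-0.0012,0,0,0,0,0.048],[-0.01,-0.0012,0.003,0,0,0,0.048],[-0.02,-0.0024,0.01,0,0,0,0.048],[-0.024,-0.0027,0.01,0,0,0,0.048],[0,0,0,0,0,0,0.048],[0,0,0,0,0,0,0.048]]]'
python3 - <<'E'
from h import *
o=r.get_obs(); print(o['tcp_pos'],cv2.Rodrigues(o['orientation'])[0].round(4)[2],o['contact_force'])
R=cv2.Rodrigues(o['orientation'])[0];print(np.degrees(np.arctan2(R[1,1],R[0,1]))-90)
p,d=r.grab_frame('wrist'); save('w2',p); W=world('wrist',d,o)
p2,d2=r.grab_frame('side'); save('s2',p2[180:360,180:420].repeat(3,0).repeat(3,1))
p3,d3=r.grab_frame('scene'); save('c2',p3[200:360,160:360].repeat(4,0).repeat(4,1))
for cam,D,WW in [('side',d2,world('side',d2)),('scene',d3,world('scene',d3)),('wrist',d,W)]:
    X,Y,Z=WW[...,0],WW[...,1],WW[...,2]; B=(D>0)&(X>.47)&(X<.56)&(Y>-.26)&(Y<-.13)
    for lo,hi in [(.078,.09)]:
        q=WW[B&(Z>lo)&(Z<hi)]
        if len(q)>30: print(cam,len(q),cv2.minAreaRect((q[:,:2]*1000).astype(np.float32)))
E
```

```text
clock: 5.95
tcp_pos: [0.4313, -0.1953, 0.1662]
orientation: [-0.152, 3.136, -0.0]
contact_force: [0.9, -0.0, -0.0]
grip_width: 0.0478
[ 0.43125726 -0.19526185  0.1662396 ] [-2.4e-03 -3.0e-04 -1.0e+00] [ 0.91253592 -0.00831514 -0.00699524]
5.5347782414256415
side 120 ((506.417724609375, -187.5758056640625), (7.088324546813965, 88.96708679199219), 6.354403495788574)
scene 60 ((501.4650573730469, -170.33982849121094), (8.5596923828125, 55.324913024902344), 4.077800273895264)
wrist 1608 ((504.6673278808594, -187.4176788330078), (7.588390350341797, 73.67981719970703), 5.996444225311279)
```

View pics/s2.png

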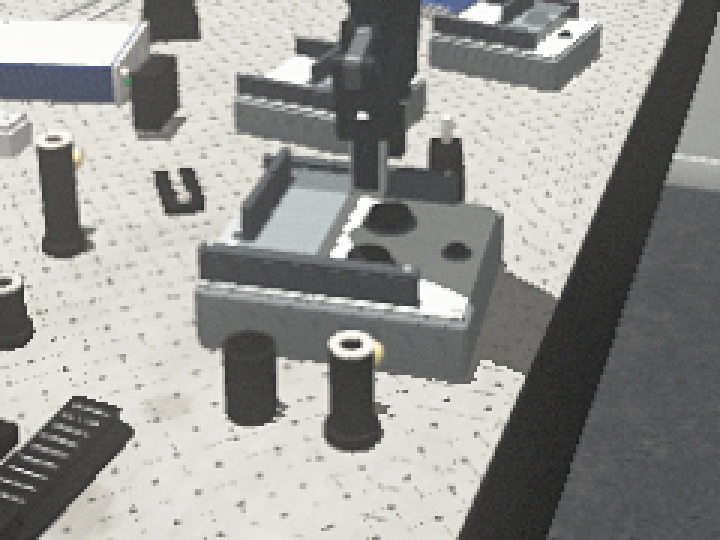

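View pics/w2.png

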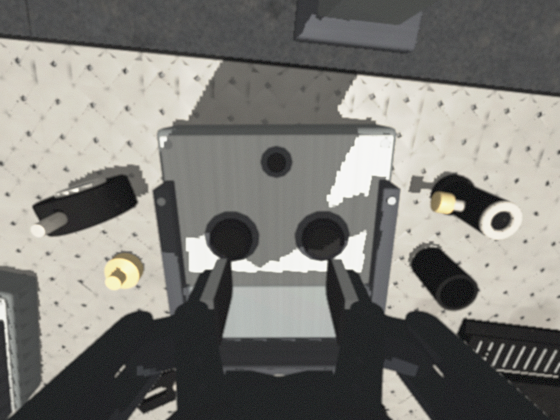

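View pics/c2.png

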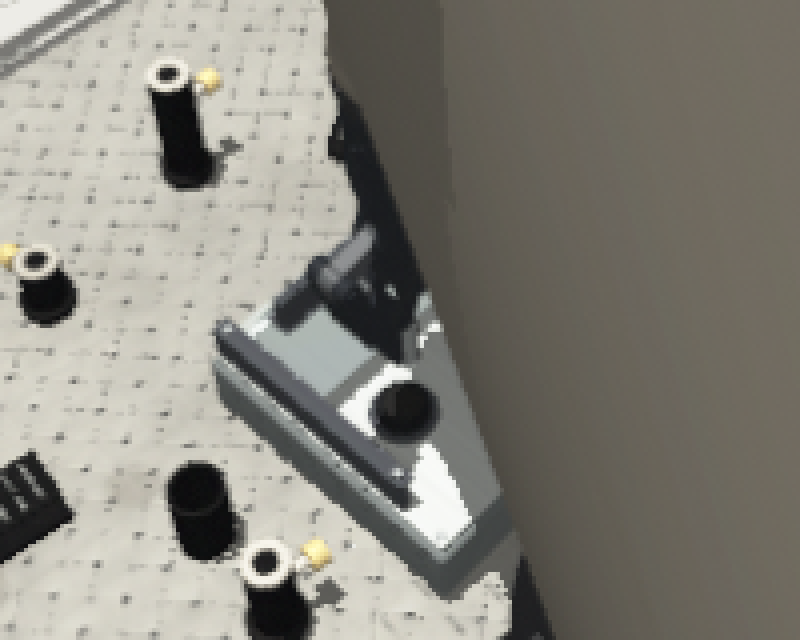

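```bash
python3 - <<'E'
from h import *
o=r.get_obs(); p,d=r.grab_frame('wrist'); W=world('wrist',d,o)
R=cv2.Rodrigues(o['orientation'])[0]; g=p.max(-1)
X,Y,Z=W[...,0],W[...,1],W[...,2]
m=(d>0)&(Z>.0505)&(Z<.060)&(X>.40)&(X<.46)&(Y>-.25)&(Y<-.14)
n,l,s,c=cv2.connectedComponentsWithStats(m.astype(np.uint8))
for i in range(1,n):
    if s[i,4]>100:
        q=W[l==i]; ce,rad=cv2.minEnclosingCircle((q[:,:2]*1000).astype(np.float32)); t=(np.array([*ce,55])/1000-o['tcp_pos'])@R
        print(s[i,4],q.mean(0).round(4),np.round(ce,1),round(rad,1),'tool',t.round(4))
m=(d>0)&(Z>.0475)&(Z<.060)&(X>.36)&(X<.40)&(Y>-.22)&(Y<-.17); print('key',W[m].mean(0),m.sum())
E
```

```text
1394 [ 0.4336 -0.2256  0.0546] [ 434.7 -225.7] 14.0 tool [ 0.0013 -0.031   0.1106]
1392 [ 0.4275 -0.1668  0.0547] [ 428.8 -166.5] 14.1 tool [0.0014 0.0285 0.1106]
key [ 0.38169723 -0.20126751  0.05059543] 309
```

The wrist view shows the guard back and both caps bare, at (231,237) and (323,236). Cap radii fit at 14 mm, and the mid-point is within about 1 mm of the tool axis. I'll descend to just above them, then press.

```bash
python3 -m handwheel '[[[0,-0.0006,-0.012,0,0,0,0.048],[0,0,-0.012,0,0,0,0.048],[0,0,-0.010,0,0,0,0.048],[0,0,0,0,0,0,0.048],[0,0,0,0,0,0,0.048]]]'
python3 - <<'E'
from h import *
o=r.get_obs(); print(o['tcp_pos'],cv2.Rodrigues(o['orientation'])[0].round(4)[2],o['contact_force'])
p2,d2=r.grab_frame('side'); save('s3',p2[180:360,180:420].repeat(3,0).repeat(3,1))
p,d=r.grab_frame('wrist'); save('w3',p)
E
```

```text
clock: 6.57
tcp_pos: [0.4316, -0.1954, 0.1308]
orientation: [0.154, -3.136, -0.0]
contact_force: [0.1, -0.7, -0.2]
grip_width: 0.048
[ 0.43162345 -0.19537894  0.13083677] [ 1.5e-03  3.0e-04 -1.0e+00] [ 0.12779391 -0.70010068 -0.15587035]
```

View pics/s3.png

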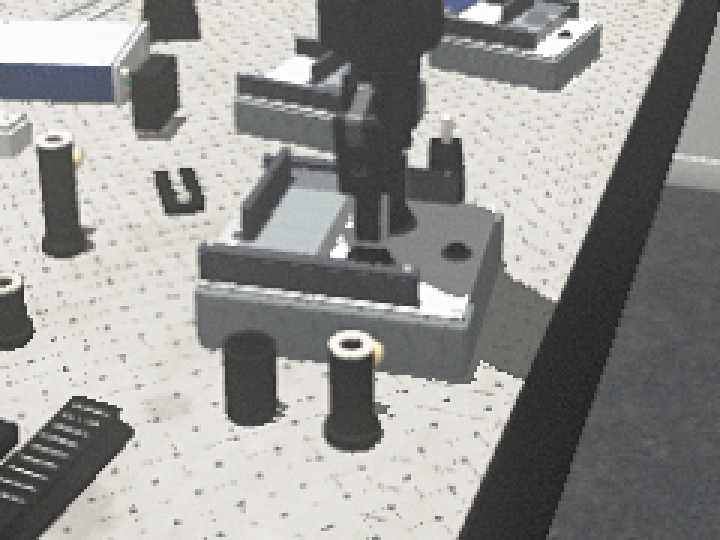

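View pics/w3.png

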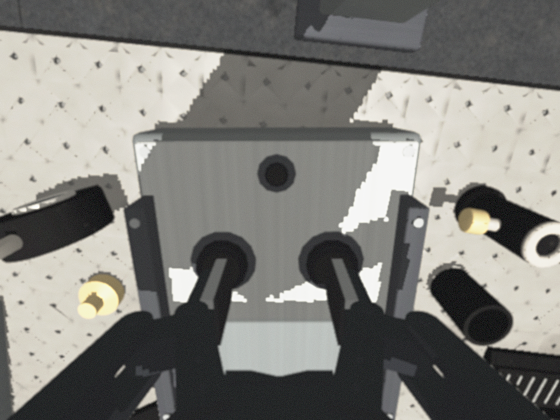

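Both tips are over their caps, at about (217,275) and (338,275). Pressing now.

```bash
python3 -m handwheel '[[[0,0,-0.004,0,0,0,0.048],[0,0,-0.004,0,0,0,0.048],[0,0,-0.004,0,0,0,0.048],[0,0,-0.004,0,0,0,0.048],[0,0,0,0,0,0,0.048]]]'
```

```text
clock: 7.08
tcp_pos: [0.4324, -0.1958, 0.1176]
orientation: [-0.153, 3.136, 0.003]
contact_force: [-7.0, 3.8, 34.6]
grip_width: 0.0479
```

```bash
python3 -m handwheel '[[[0,0,-0.0005,0,0,0,0.048],[0,0,0,0,0,0,0.048],[0,0,0,0,0,0,0.048],[0,0,0,0,0,0,0.048],[0,0,0,0,0,0,0.048],[0,0,0,0,0,0,0.048],[0,0,0,0,0,0,0.048],[0,0,0,0,0,0,0.048],[0,0,0,0,0,0,0.048],[0,0,0,0,0,0,0.048]]]'
python3 - <<'E'
from h import *
o=r.get_obs(); R=cv2.Rodrigues(o['orientation'])[0]
print(o['tcp_pos'],R.round(4)[2],o['contact_force'],o['moment'],R.T@o['moment'])
p2,d2=r.grab_frame('side'); save('s4',p2[180:360,180:420].repeat(3,0).repeat(3,1))
p,d=r.grab_frame('wrist'); save('w4',p); W=world('wrist',d,o); X,Y,Z=W[...,0],W[...,1],W[...,2]
for y in (-.2256,-.1668):
    m=(d>0)&(X>.418)&(X<.424)&(abs(Y-y)<.008)&(Z<.07); print(m.sum(),np.median(Z[m]))
E
```

```text
clock: 7.92
tcp_pos: [0.4323, -0.1958, 0.1175]
orientation: [-0.153, 3.135, 0.002]
contact_force: [-9.1, 4.6, 42.9]
grip_width: 0.0482
[ 0.43231384 -0.19580479  0.11753662] [-0.0024  0.0012 -1.    ] [-9.13947246  4.57162567 42.88092816] [0.92651055 2.05372601 0.07724257] [-1.12238409  1.95377224 -0.07215784]
686 0.04753279187456713
623 0.05629401103079905
```

View pics/s4.png

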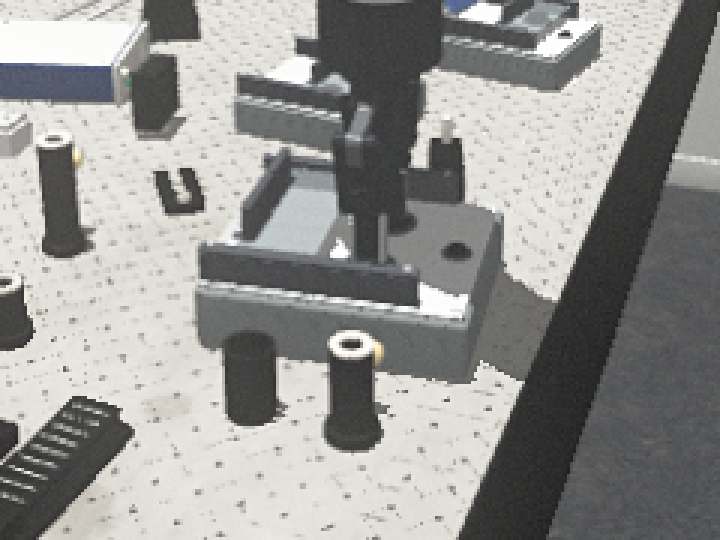

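View pics/w4.png

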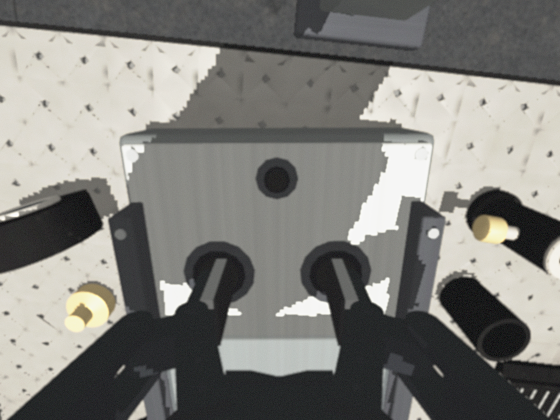

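```bash
python3 - <<'E'
from h import *
o=r.get_obs(); p,d=r.grab_frame('wrist'); W=world('wrist',d,o); X,Y,Z=W[...,0],W[...,1],W[...,2]
for cx,y in ((.4347,-.2257),(.4288,-.1667)):
    m=(d>0)&(np.hypot(X-cx,Y-y)<.0125)&(Z<.075); print(m.sum(),np.histogram(Z[m],bins=np.arange(.044,.075,.002)))
E
```

```text
1732 (array([  5, 525, 154,  33,  53,  73,  73,  84,  81,  95,  83, 109,  96,
       105, 101]), array([0.044, 0.046, 0.048, 0.05 , 0.052, 0.054, 0.056, 0.058, 0.06 ,
       0.062, 0.064, 0.066, 0.068, 0.07 , 0.072, 0.074]))
1862 (array([  3, 550, 205,  30,  61,  78,  71,  94,  92,  97,  96,  97, 107,
       106, 115]), array([0.044, 0.046, 0.048, 0.05 , 0.052, 0.054, 0.056, 0.058, 0.06 ,
       0.062, 0.064, 0.066, 0.068, 0.07 , 0.072, 0.074]))
```

```bash
python3 -m handwheel '[[[0,0,0,0,0,0,0.048],[0,0,0,0,0,0,0.048],[0,0,0,0,0,0,0.048],[0,0,0,0,0,0,0.048],[0,0,0,0,0,0,0.048],[0,0,0,0,0,0,0.048],[0,0,0,0,0,0,0.048],[0,0,0,0,0,0,0.048],[0,0,0,0,0,0,0.048],[0,0,0,0,0,0,0.048]]]'
```

```text
clock: 8.9
tcp_pos: [0.4323, -0.1958, 0.1176]
orientation: [-0.153, 3.135, 0.002]
contact_force: [-10.0, 5.0, 41.9]
grip_width: 0.0482
```

Both caps read about 47.5 mm, so they are fully down (48 mm expected). Holding longer for margin.

```bash
python3 -m handwheel '[[[0,0,0,0,0,0,0.048],[0,0,0,0,0,0,0.048],[0,0,0,0,0,0,0.048],[0,0,0,0,0,0,0.048],[0,0,0,0,0,0,0.048],[0,0,0,0,0,0,0.048],[0,0,0,0,0,0,0.048],[0,0,0,0,0,0,0.048],[0,0,0,0,0,0,0.048],[0,0,0,0,0,0,0.048]]]'
python3 -m handwheel '[[[0,0,0,0,0,0,0.048],[0,0,0,0,0,0,0.048],[0,0,0,0,0,0,0.048],[0,0,0,0,0,0,0.048],[0,0,0,0,0,0,0.048],[0,0,0,0,0,0,0.048]]]'
python3 -m handwheel '[[[0,0,0.006,0,0,0,0.048],[0,0,0.008,0,0,0,0.048],[0,0,0.015,0,0,0,0.048],[0,0,0.02,0,0,0,0.048],[0,0,0.025,0,0,0,0.048],[0,0,0.025,0,0,0,0.048],[0,0,0,0,0,0,0.048],[0,0,0,0,0,0,0.048]]]'
python3 - <<'E'
from h import *
o=r.get_obs(); print(o['tcp_pos'],o['contact_force'])
p,d=r.grab_frame('wrist'); save('w5',p); W=world('wrist',d,o); X,Y,Z=W[...,0],W[...,1],W[...,2]
p2,d2=r.grab_frame('side'); save('s5',p2)
for cx,y,n in ((.4347,-.2257,'R'),(.4288,-.1667,'L'),(.3817,-.2013,'key')):
    m=(d>0)&(np.hypot(X-cx,Y-y)<(.004 if n=='key' else .010))&(Z<.075); print(n,m.sum(),np.median(Z[m]))
W=world('side',d2); X,Y,Z=W[...,0],W[...,1],W[...,2]
q=W[(d2>0)&(X>.47)&(X<.56)&(Y>-.26)&(Y<-.13)&(Z>.078)&(Z<.09)]; print(cv2.minAreaRect((q[:,:2]*1000).astype(np.float32)))
E
```

```text
clock: 9.73
tcp_pos: [0.4323, -0.1958, 0.1176]
orientation: [-0.153, 3.135, 0.002]
contact_force: [-8.8, 3.6, 41.8]
grip_width: 0.0483
clock: 10.23
tcp_pos: [0.4323, -0.1958, 0.1176]
orientation: [-0.153, 3.135, 0.002]
contact_force: [-8.6, 3.9, 42.2]
grip_width: 0.048
clock: 10.9
tcp_pos: [0.4323, -0.1955, 0.2149]
orientation: [-0.154, 3.135, -0.001]
contact_force: [0.4, 0.3, -1.0]
grip_width: 0.0482
[ 0.43229616 -0.19552609  0.21485498] [ 0.41878837  0.2866369  -1.00163349]
R 483 0.05497058672511956
L 478 0.05506822840208821
key 93 0.05106243370980176
((506.5648498535156, -187.07833862304688), (7.401288986206055, 90.02607727050781), 5.688902854919434)
```

View pics/s5.png

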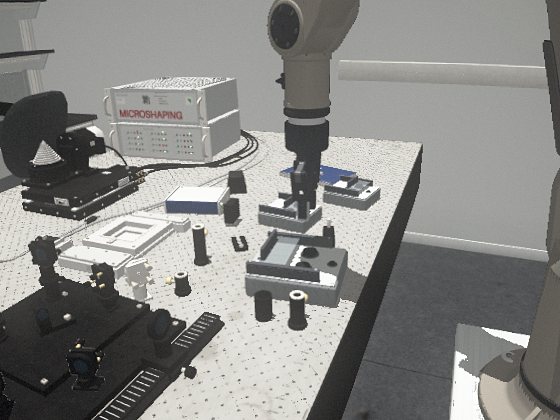

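View pics/w5.png

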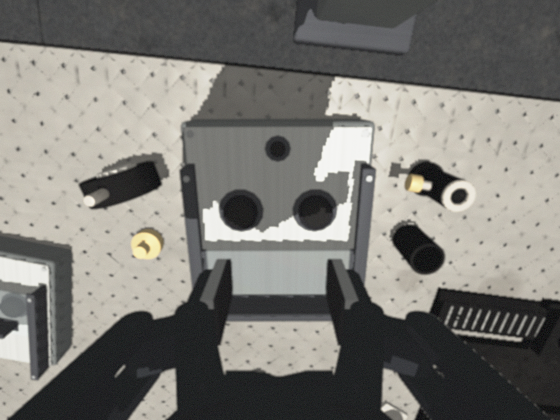

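The buttons are back up at 55 mm, the key is at 51 mm, the guard is open, the objects round the station look unmoved and the robot is clear.

```bash
python3 -c "
from h import *
print(r.hand_in())"
```

```text
the job is handed in; nothing more can be done
None
```

The interlock reset was carried out on the largest station (measured 170 × 149.5 mm) and handed in at about 11 s; no verdict came back.

- **Guard:** I pushed it back by the rib until the force jumped to about 12 N at the stop. The side camera showed the rib had moved about 58 mm from its starting position, and it was still fully back after the press.
- **Buttons:** I pressed both together with one fingertip on each and held them for about 3 s (clock about 7.1 to 10.2 s). Both caps read about 47.5 mm, against 48 mm expected when fully down. After release both were back at 55 mm.
- **Test key and surroundings:** The key read 51 mm, which is its up position. The objects round the station looked unmoved in the last pictures.
- **Forces:** The downward force during the hold was about 42 N at the fingertips, well under the 120 N wrist limit. The robot was clear of everything, with the tool at 0.215 m, when I handed in.
- **Checks that disagreed:**
  - The cameras differed by about 1–2 mm on where the station is, which is small next to the 28 mm caps.
  - The first depth check of the left button while it was held down read 56 mm. I put that down to finger pixels in the patch, because the repeat over the whole cap read the same as the right one.

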